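Swap a worn bottle stopper for a snap cap

ROBOT

A 7-joint arm with a two-finger parallel gripper is mounted at the origin on the work surface. World frame = base frame: x ahead of the robot, y to its left, z up, the work surface at z = 0. Lengths are in m, angles in rad, forces in N, time in s.
With the tool pointing down it reaches from about 0.4 to 0.9 m from the base axis. Payload 5.6 kg.
Tool frame: the origin (TCP) lies midway between the tips of the shut fingers; the grasp point (between the pads) lies 19 mm behind it; z points along the fingers, y is the line along which they close (so a half turn about z gives the same grasp; the last joint's range is limited). The gripper opens to 92 mm and grips with 3 to 60 N. Pads are 20 mm wide; open, the fingers measure 128 mm over their backs; the gripper's body (75 mm by 189 mm) begins 69 mm behind the grasp point.
Start: joints at [-1.238, 0.468, -0.012, 1.603, 0.006, 1.071, -0.056], TCP at [0.239, 0.605, 0.215] pointing down, gripper open.
Joint ranges: [-2.53, 2.53], [-0.31, 2.02], [-1.57, 1.55], [0.28, 2.44], [-1.29, 4.43], [0.15, 1.84], [-2.92, 2.92]. Speed limits (rad/s): [2.57, 2.57, 3.14, 3.14, 3.14, 3.14, 3.14].

INTERFACE

Orientations are given as a 3x3 rotation matrix whose columns are the frame's x, y, z axes.
In Python, from station import env, effector, solver, viewer, workorder, search_frame, tip_of gives the robot as it stands. Calls block until the motion is done:
- env.reach(position, orientation): joint-space move of the TCP to a pose.
- env.movel(position, frame=None, rate=0.15): straight line of the TCP; frame=None keeps the orientation; rate is the mean speed in m/s.
- env.goto_joints(angles): joint-space move.
- effector.release() and effector.grasp(squeeze=None): open the fingers fully, or close them until they stop; squeeze is the grip in N (None keeps the last).
- env.pause(seconds).
- solver.inverse_kinematics(position, orientation): joint angles nearest the present ones, or None.
- env.sense(): the state.
- viewer.read_camera(name): name is "side" or "top" or "wrist"; returns (picture, depth): 420x560x3 uint8, red, green, blue; 420x560 float32, m along the optical axis (not along the pixel's ray), 0 where there is no reading.
- viewer.camera_info(name): a dict with "intrinsics" (3x3 intrinsics, pixels), "eye" and "rotation" of the camera in the world; the wrist camera has in their place "T_tool_cam" (4x4, takes a point from camera to tool coordinates, whose origin is the TCP and whose axes are the flange's). Camera axes: x right, y up, looking along -z (the intrinsics and any distortion apply to the point x, -y, -z); pixel columns grow to the right and rows downward; lengths in m; the calibration is good to about 2 mm. A picture is of the moment at which its call begins: read the wrist's pose just before it. camera_info takes no time and is no camera call.
A pose or a line that the arm cannot do raises env.PlanningError and nothing moves.
- workorder.finish_job(): hands the job in; it is judged then, once.
Trained networks look in the newest picture that a camera, given by its name, has taken for a name from the list of things; names that differ only in an ending like _2 or _b are one class to them, and where a whole thing is asked for, a point or a joint stands for the part that bears it (a point fixed in the world has none). Each returns a list of dicts, best first, with "score" (0 to 1); they miss things now and then, are a little off and sometimes report something else, mostly with a low value. They report only what shows in the picture. A call takes as long as a camera call. They do not tell look-alikes from the thing itself.
- search_frame(camera, name): "at" ([x, y, z] in m, in world coordinates, good to about 4 mm: the middle of the surface that is visible of it).
- tip_of(camera, name): "at" ([x, y, z] in m, in world coordinates, good to about 4 mm: a listed point, or the origin of a listed thing).
The state is a dict: "t": time; "joint_positions": joint angles; "joint_velocities": joint speeds; "tau": joint torques, N m; "ee_pos": TCP position; "tcp_rot": TCP orientation; "wrist_force": force on the tool from outside, world axes, zero at the start; "moment": the same for the moment, N m; "gripper_width": finger opening in m; "grasp_force": force on a finger pad.
Only numpy, scipy, OpenCV 4.12 (cv2) and the standard library are available. Lean on these libraries where they do the work, as an engineer would, in place of code of your own. Each camera call takes 0.05 s, during which the arm holds its last target. There are 200 camera calls.

TASK

In the tasting cellar, pull the worn stopper out of the small bottle on the wooden plinth and drop it into the wire cork basket. Then set the steel snap cap straight onto the bottle's mouth and press it down through the click until it is fully home. Finish while the gripper is still pressing the cap down firmly (do not let up or let go), and leave the glasses, the full bottle and the bowl where they stand.

Things in the scene. Friction and masses are not known exactly. Their poses are not given: they have to be found in the camera images.
- bottle: Small green glass bottle, 54 mm wide, fixed upright on a dark wooden plinth 100 x 100 x 14 mm that does not move. Origin: centre of the plinth's underside, on the work surface; z up. The mouth is 205 mm above it. The top 24 mm of the neck is a steel collar 27 mm across, with a bore 19 mm wide and 23 mm deep and four sprung leaves around it (see leaf0).
- bottle_rim (a point): Centre of the bottle's mouth, level with the top of the rim, 205 mm above the bottle's origin. z up.
- stopper: Worn stopper that sits loosely in the bottle's mouth: a cork shank 16 mm across and 20 mm long, under a round brown wooden head 30 mm across and 26 mm tall that rests on the rim. 46 mm tall in all, 25 g. Origin: centre of the shank's lower end; z along its axis towards the head. It lifts straight out without force.
- snap_cap: Round plain steel cap, loose, standing open side down: skirt 46 mm across, 21.5 mm high, with a round grip 24 mm across and 26 mm tall on top; 47.5 mm tall in all, about 70 g. Underneath, a cavity 40 mm across, 17.5 mm deep, narrowed at its mouth by a lip 32 mm across inside and 3 mm high. Origin: centre of the open underside; z up through the grip. Any turn about z fits.
- cap_seat (a point): Centre of the cap's inner ceiling, 17.5 mm above the cap's origin. It meets bottle_rim when the cap is fully home (it is then 0 to 1 mm from it); the cap first touches the leaves when it is about 11 to 14 mm above the rim.
- basket: Open wire basket, fixed, 140 x 140 mm and 70 mm high, walls 4 mm, with a few old corks lying on its wooden floor (top of the corks 26 mm). Origin: centre of its underside on the work surface; x and y along its sides.
- glass_a: Stemmed wine glass, 172 mm tall, 68 mm wide. Origin: centre of its foot. Leave alone.
- glass_b: Stemmed wine glass like the other. Origin: centre of its foot. Leave alone.
- full_bottle: Full dark wine bottle, 300 mm tall, 74 mm wide, standing at the side. Origin: centre of its underside. Leave alone.
- bowl: White ceramic bowl 110 mm across, 45 mm tall. Origin: centre of its underside. Leave alone.
- leaf0 (a joint): One of four sprung steel leaves around the neck, hinged just under the rim, flaring downwards to 38 mm across at 11 mm below it. 0: out; grows (rad) as pushed in. A cap pressed down slides over them with force rising to about 8 to 15 N; then they spring out over its lip (the click), the force drops, and 2 to 3 mm lower the cap stops hard on the rim.
Things that resemble listed ones, but are neither listed nor needed, are in the scene too. Of the things that look like the stopper, the smaller one is meant.

How it is judged:
On the way, in this order (a step that is already met when the one before it is completed fails the run):
1. the worn stopper lies in the wire basket, let go of (x of stopper in the frame of basket between -0.068 and 0.068 m and y of stopper in the frame of basket between -0.068 and 0.068 m and z of stopper in the frame of basket below 0.075 m and contact force between stopper and the fingers below 0.05 N and linear speed of stopper below 0.05 m/s), for 0.2 s.
2. the snap cap is past the click, fully home on the bottle's rim (z of cap_seat in the frame of bottle_rim below 0.0016 m and horizontal distance between cap_seat and bottle_rim below 0.004 m and angle between the z axis of snap_cap and the z axis of bottle, either way round below 0.1 rad and angle between snap_cap's own z axis and vertical below 0.3 rad), for 0.2 s.
At the end, for the whole second after the job is handed in: The stopper lies at rest inside the basket, not touched by the gripper. The cap is past the click and fully home: its inner ceiling within 1.6 mm of the rim in height, 4 mm sideways, 0.1 rad of straight. The fingers are still on the cap, and it is pressed against the bottle with more than 4 N (all of step 1 and all of step 2 and contact force between snap_cap and bottle above 4 N and contact force between the fingers and snap_cap above 1 N); the arm keeps its last pose, push and grip.
It fails at once if the glass_a is pushed more than 30 mm away or tipped (distance of glass_a from where it was at the start of the episode above 0.03 m or angle between glass_a's own z axis and vertical above 0.35 rad).
It fails at once if the glass_b is pushed more than 30 mm away or tipped (distance of glass_b from where it was at the start of the episode above 0.03 m or angle between glass_b's own z axis and vertical above 0.35 rad).
It fails at once if the full_bottle is pushed more than 30 mm away or tipped (distance of full_bottle from where it was at the start of the episode above 0.03 m or angle between full_bottle's own z axis and vertical above 0.35 rad).
It fails at once if the bowl is pushed more than 30 mm away or tipped (distance of bowl from where it was at the start of the episode above 0.03 m or angle between bowl's own z axis and vertical above 0.35 rad).
It also fails if it takes over 64 s, if anything falls off the work surface, if the arm or the gripper's body presses on something with over 40 N, if the wrist force passes 120 N, or if a joint passes its speed limit or range.

## Working session

There is one attempt and no reset: what is moved stays moved. The work goes in short steps, each a Python script; the robot and the scene stay as the last script left them, time stands still between calls to the robot, and variables do not carry over. Pictures are saved under pics/ and viewed, at most 10 in all, crops included, and the job is handed in when it is done.

```bash
mkdir -p pics; python3 - <<'E'
from station import *
import cv2,numpy as np
for c in ["top","side"]:
    p,d=viewer.read_camera(c); cv2.imwrite(f"pics/{c}0.png",p[:,:,::-1])
    for n in ["bottle_rim","stopper","snap_cap","cap_seat","basket","glass_a","full_bottle","bowl"]:
        print(c,n,[(np.round(r["at"],3).tolist(),round(r["score"],2)) for r in tip_of(c,n)][:4])
    i=viewer.camera_info(c);print(i)
print(env.sense())
E
```

```text
top bottle_rim [([0.487, -0.218, 0.209], 0.66), ([0.591, 0.212, 0.002], 0.22)]
top stopper [([0.45, -0.352, -0.001], 0.74), ([0.491, -0.219, 0.183], 0.69)]
top snap_cap [([0.592, 0.21, 0.001], 0.77)]
top cap_seat [([0.59, 0.213, 0.016], 0.79)]
top basket [([0.457, -0.008, 0.003], 0.56)]
top glass_a [([0.609, -0.452, 0.001], 0.97), ([0.579, 0.48, -0.001], 0.65)]
top full_bottle [([0.46, -0.493, -0.001], 0.56)]
top bowl [([0.416, 0.452, 0.002], 0.81)]
{'intrinsics': array([[428.81014283,   0.        , 286.13003656],
       [  0.        , 428.81014283, 205.53480304],
       [  0.        ,   0.        ,   1.        ]]), 'eye': array([ 0.447404  , -0.01246909,  1.27758364]), 'rotation': array([[ 0.01583251,  0.9986594 , -0.04928227],
       [-0.9998574 ,  0.01610255,  0.00508731],
       [ 0.00587406,  0.04919469,  0.99877193]])}
side bottle_rim []
side stopper [([0.492, -0.218, 0.186], 0.57), ([0.455, -0.012, -0.0], 0.57)]
side snap_cap [([0.456, -0.01, -0.0], 0.62), ([0.592, 0.21, 0.002], 0.56)]
side cap_seat [([0.588, 0.209, 0.015], 0.77)]
side basket [([0.457, -0.012, 0.003], 0.82)]
s
[... 709 characters left out ...]
ay([-1.11501884e-03, -6.56814313e-05, -3.93008161e-04,  6.52910891e-04,
        3.10790106e-03, -1.36748451e-03, -9.90871118e-04]), 'tau': array([-3.73332723e-04, -5.20408738e+01, -1.24373849e-02, -2.44047475e+01,
       -5.65860013e-02,  1.14676371e-02,  2.89034665e-05]), 'ee_pos': array([0.23861041, 0.60462788, 0.21461941]), 'tcp_rot': array([[-9.30183257e-01,  3.67095500e-01,  3.92246198e-05],
       [ 3.67095502e-01,  9.30183256e-01,  4.75059306e-05],
       [-1.90468712e-05,  5.85884028e-05, -9.99999998e-01]]), 'wrist_force': array([-0.13197617,  0.13546868,  0.0002652 ]), 'moment': array([-0.00722887, -0.05969563, -0.00270175]), 'grasp_force': 0.0, 'gripper_width': 0.09227538179738697}
```

View pics/top0.png

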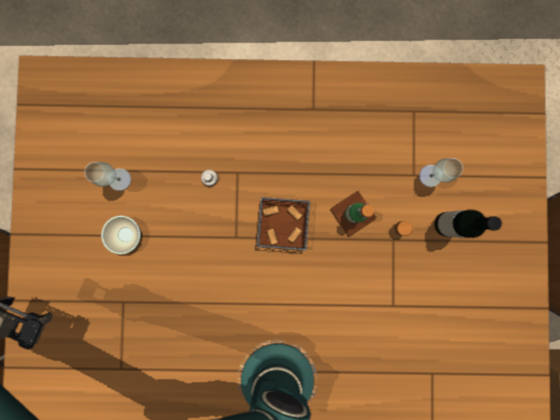

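View pics/side0.png

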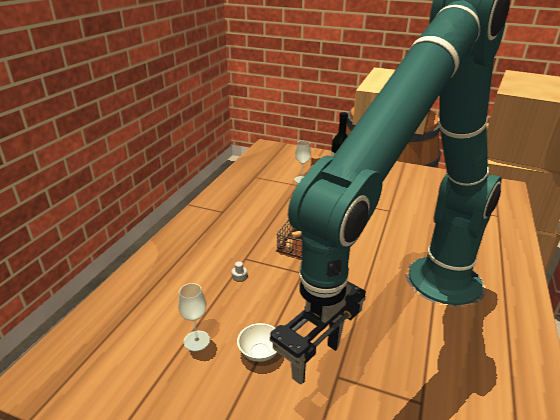

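The top view shows the bottle at (352,213) with its stopper head at (368,212), and a look-alike stopper on the table at (403,229). The cap is at (209,178), the basket at (283,225), the bowl at (121,235) and the full bottle at (465,223). The side view agrees, though the arm hides the bottle. I'll hover over the bottle and refine with the wrist camera.

```bash
cat > h.py <<'E'
from station import *
import cv2,numpy as np
def down(yaw): # tool y axis at yaw, z down
    y=np.array([np.cos(yaw),np.sin(yaw),0]);z=np.array([0,0,-1.]);return np.column_stack([np.cross(y,z),y,z])
def cloud(name="wrist",save=None):
    s=env.sense(); p,d=viewer.read_camera(name); i=viewer.camera_info(name); K=i["intrinsics"]
    v,u=np.mgrid[:d.shape[0],:d.shape[1]]
    P=np.stack([(u-K[0,2])/K[0,0]*d,-(v-K[1,2])/K[1,1]*d,-d],-1)
    if name=="wrist":
        T=i["T_tool_cam"]; P=P@T[:3,:3].T+T[:3,3]; P=P@s["tcp_rot"].T+s["ee_pos"]
    else: P=P@i["rotation"].T+i["eye"]
    P[d<=0]=np.nan
    if save: cv2.imwrite(f"pics/{save}.png",p[:,:,::-1])
    return p,P
def disc(P,xy,r,z0,z1):
    m=(np.hypot(P[...,0]-xy[0],P[...,1]-xy[1])<r)&(P[...,2]>z0)&(P[...,2]<z1)
    q=P[m]; 
    if len(q)<10: return len(q)
    c,rad=cv2.minEnclosingCircle(((q[:,:2]-xy)*1000).astype(np.float32))
    return len(q),np.round(q.mean(0),4),"circ",np.round(np.array(c)/1000+xy,4),round(rad,1),"zpct",np.round(np.percentile(q[:,2],[5,50,95]),4)
E
python3 - <<'E'
from h import *
p=env.sense()["ee_pos"]; env.movel([p[0],p[1],0.42])
az=np.arctan2(-0.219,0.491)
env.reach([0.489,-0.219,0.38],down(az))
print(env.sense()["joint_positions"],env.sense()["t"], viewer.camera_info("wrist")["T_tool_cam"])
p,P=cloud(save="w1")
print(disc(P,np.array([0.489,-0.219]),0.03,0.222,0.26))
print(tip_of("wrist","stopper"),tip_of("wrist","bottle_rim"))
p,P=cloud("top"); print("top",disc(P,np.array([0.457,-0.01]),0.1,0.055,0.09))
for xy in ([0.592,0.21],[0.489,-0.219],[0.45,-0.352]): print(disc(P,np.array(xy),0.04,0.02,0.25))
E
```

```text
[-0.62348229  0.22283147  1.17939496  1.71314767 -0.21089604  1.34724748
  0.17669048] 5.4417 [[ 1.07123338e-03  9.62004364e-01  2.73031969e-01  7.59590758e-02]
 [ 9.99999120e-01 -8.16811497e-04 -1.04550472e-03  3.89153432e-05]
 [-7.82764454e-04  2.73032849e-01 -9.62004392e-01 -1.70001691e-01]
 [ 0.00000000e+00  0.00000000e+00  0.00000000e+00  1.00000000e+00]]
(709, array([ 0.4902, -0.2168,  0.2305]), 'circ', array([ 0.49  , -0.2177]), 15.1, 'zpct', array([0.2282, 0.2307, 0.2319]))
[{'at': [0.4474, -0.3517, -0.0006], 'score': 0.8}, {'at': [0.4867, -0.2159, 0.1816], 'score': 0.74}] [{'at': [0.4907, -0.2104, 0.2043], 'score': 0.64}]
top (267, array([ 0.4573, -0.0104,  0.07  ]), 'circ', array([ 0.4579, -0.0118]), 96.7, 'zpct', array([0.0661, 0.0701, 0.0739]))
(161, array([0.5882, 0.2078, 0.032 ]), 'circ', array([0.5895, 0.2088]), 22.9, 'zpct', array([0.0205, 0.0237, 0.05  ]))
(433, array([ 0.4886, -0.2085,  0.15  ]), 'circ', array([ 0.4874, -0.2185]), 30.1, 'zpct', array([0.0491, 0.1336, 0.2327]))
0
```

View pics/w1.png

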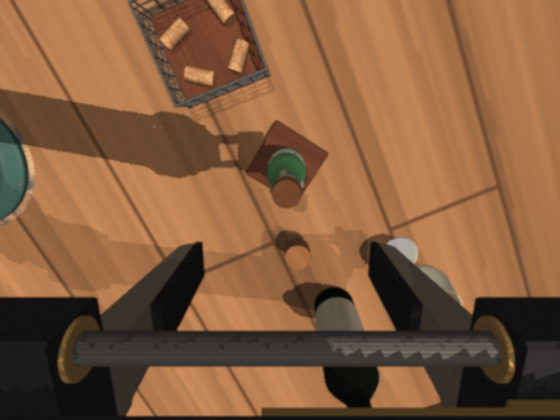

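The wrist view shows the stopper head on the bottle at (287,190), with a fitted diameter of 30 mm. The look-alike is loose on the table at (297,255), and the basket with its corks is at the upper left. Next I'll grasp the stopper and drop it in the basket.

```bash
python3 - <<'E'
from h import *
env.movel([0.490,-0.2177,0.30]); env.movel([0.490,-0.2177,0.203],rate=0.1)
print(env.sense()["wrist_force"])
effector.grasp(15); s=env.sense(); print(s["gripper_width"],s["grasp_force"],s["ee_pos"])
env.movel([0.490,-0.2177,0.32]); s=env.sense(); print(s["gripper_width"],s["grasp_force"],s["wrist_force"])
_,P=cloud(save=None); print("rim",disc(P,np.array([0.49,-0.2177]),0.03,0.2,0.212))
env.reach([0.4575,-0.011,0.25],down(0.0)); env.movel([0.4575,-0.011,0.082])
effector.release(); env.pause(0.3)
env.movel([0.4575,-0.011,0.27],rate=0.25)
cloud(save="w2"); s=env.sense(); print(s["t"],s["joint_positions"])
print(tip_of("wrist","stopper"))
E
```

```text
[-0.42055568 -0.05237556  0.01169087]
0.02963784819944103 14.920758739463054 [ 0.489963   -0.21771144  0.20297547]
0.02985146376246152 14.999985247850418 [-0.08216197  0.7254265  -0.0051798 ]
rim (487, array([ 0.4901, -0.2173,  0.2042]), 'circ', array([ 0.4899, -0.2178]), 16.5, 'zpct', array([0.2008, 0.2045, 0.2059]))
13.7917 [-1.14582382  0.08303991  1.18586127  2.04100522 -0.08661207  1.0731473
  0.08057759]
[{'at': [0.4524, -0.3531, -0.0002], 'score': 0.71}]
```

View pics/w2.png

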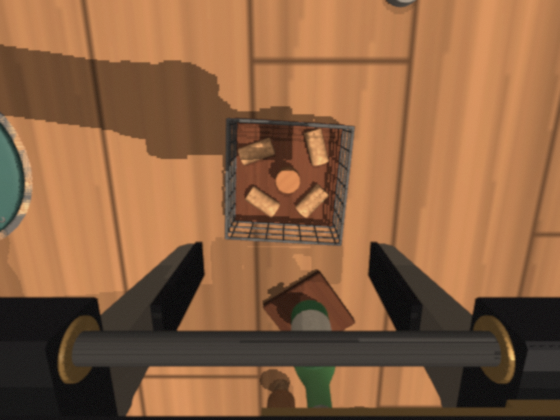

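The stopper stands in the basket among the corks at (288,181). Now the cap: I'll look at it with two yaws so any camera bias cancels out.

```bash
python3 - <<'E'
from h import *
c=np.array([0.590,0.209])
for k,yaw in enumerate([0.3,0.3+np.pi/2]):
    env.reach([c[0],c[1],0.24],down(yaw)); env.pause(0.2)
    _,P=cloud(save=f"c{k}"); s=env.sense()
    print(s["t"],s["joint_positions"],"grip",disc(P,c,0.03,0.044,0.056),"\nskirt",disc(P,c,0.04,0.018,0.03),"\nall",disc(P,c,0.04,0.01,0.06))
E
```

```text
15.1 [-1.14851994  0.61187646  1.1193392   1.68975954 -0.58527283  1.21690432
  0.41084319] grip (356, array([0.5887, 0.2101, 0.0472]), 'circ', array([0.5889, 0.2096]), 12.0, 'zpct', array([0.0458, 0.0472, 0.0486])) 
skirt (759, array([0.5879, 0.2125, 0.0211]), 'circ', array([0.5888, 0.2096]), 23.3, 'zpct', array([0.0192, 0.0212, 0.0227])) 
all (1190, array([0.588 , 0.2123, 0.0293]), 'circ', array([0.5888, 0.2096]), 23.4, 'zpct', array([0.019 , 0.0218, 0.048 ]))
16.5833 [-0.92467028  0.46720356  0.72868783  1.67646521 -0.33794209  1.12845302
  1.76816528] grip (358, array([0.5887, 0.2089, 0.0472]), 'circ', array([0.5893, 0.209 ]), 12.1, 'zpct', array([0.0457, 0.0472, 0.0485])) 
skirt (766, array([0.5862, 0.208 , 0.0211]), 'circ', array([0.5891, 0.209 ]), 23.2, 'zpct', array([0.0192, 0.0211, 0.0227])) 
all (1195, array([0.5864, 0.2081, 0.0293]), 'circ', array([0.5893, 0.2091]), 23.4, 'zpct', array([0.019 , 0.0218, 0.0481]))
```

View pics/c0.png

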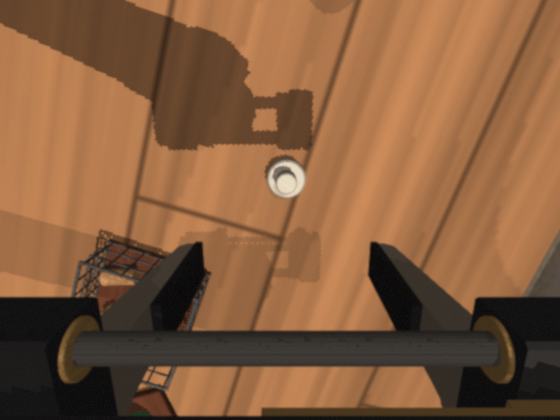

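The image shows the cap standing clear at (287,178), and the two yaws agree to 0.6 mm. I'll grasp it, carry it over the bottle and check it in hand.

```bash
python3 - <<'E'
from h import *
env.reach([0.589,0.2093,0.2],down(0.3)); env.movel([0.589,0.2093,0.06]); env.movel([0.589,0.2093,0.0228],rate=0.05)
s=env.sense(); print(s["wrist_force"])
effector.grasp(60); s=env.sense(); print(s["gripper_width"],s["grasp_force"],s["wrist_force"],s["ee_pos"])
env.movel([0.589,0.2093,0.36]); s=env.sense(); print(s["gripper_width"],s["grasp_force"],s["wrist_force"])
az=np.arctan2(-0.219,0.491)
env.reach([0.490,-0.2178,0.30],down(az)); env.movel([0.490,-0.2178,0.250]); env.pause(0.3)
s=env.sense(); print(s["t"],s["ee_pos"],s["joint_positions"],s["wrist_force"])
_,P=cloud(save="w3")
c=np.array([0.490,-0.2178]); print("skirt top",disc(P,c,0.03,0.24,0.256)); print("rim",disc(P,c,0.03,0.195,0.212))
print("sk side",disc(P,c,0.03,0.215,0.256))
cloud("side",save="s3")
E
```

```text
[-0.47722255  0.20945554 -0.17057545]
0.02222773093336842 59.99993920326233 [-0.44221844 -0.61043166 -0.1740948 ] [0.58906808 0.20928516 0.02279669]
0.02312402911603907 59.9996817111969 [-0.23100982  0.47568774 -0.81473687]
25.6333 [ 0.4904294  -0.21796091  0.25070418] [-0.45373578  0.33412841  1.00746363  1.8894222  -0.31890373  1.08911611
  0.25970969] [ 0.43333436 -0.32699124 -0.75137101]
skirt top (2049, array([ 0.4963, -0.2045,  0.2489]), 'circ', array([ 0.4936, -0.211 ]), 23.8, 'zpct', array([0.2432, 0.2491, 0.2543]))
rim (57, array([ 0.493 , -0.201 ,  0.1975]), 'circ', array([ 0.493, -0.201]), 3.5, 'zpct', array([0.1951, 0.1973, 0.2004]))
sk side (2393, array([ 0.4966, -0.2038,  0.2469]), 'circ', array([ 0.4936, -0.211 ]), 23.8, 'zpct', array([0.2331, 0.2489, 0.254 ]))
```

View pics/w3.png

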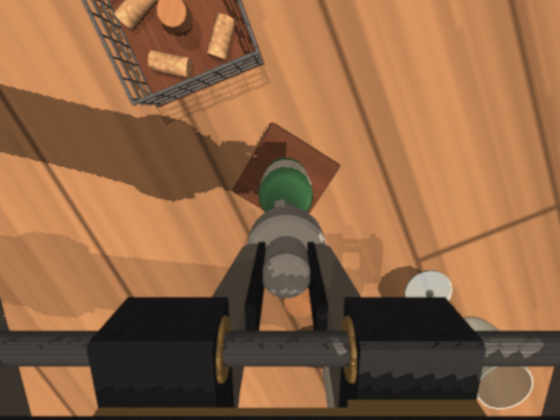

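The cap is held with its skirt at (287,235) and grip top at (288,272), and the bottle neck is just above it at (286,185). I'll fit the tilt and offset of the cap in hand.

```bash
python3 - <<'E'
from h import *
s=env.sense();_,P=cloud()
Q=(P-s["ee_pos"])@s["tcp_rot"]  # tool coords
u=slice(240,335)
def plane(q):
    A=np.c_[q[:,:2],np.ones(len(q))]; w=np.ones(len(q),bool)
    for _ in range(5):
        k=np.linalg.lstsq(A[w],q[w,2],rcond=None)[0]; w=abs(A@k-q[:,2])<.001
    return np.round(k,4),w.sum(),len(q)
m=(Q[...,2]>-.004)&(Q[...,2]<.006)&(abs(Q[...,1])<.025)&(Q[...,0]>.0125)&(Q[...,0]<.022); print("skirt",plane(Q[m]))
m=(Q[...,2]>-.032)&(Q[...,2]<-.019)&(abs(Q[...,1])<.0115)&(abs(Q[...,0])<.0115); print("grip top",plane(Q[m]))
m=(Q[...,2]>-.030)&(Q[...,2]<-.022)&(abs(Q[...,1])<.0125)&(abs(Q[...,0])<.02); q=Q[m]; print(q.min(0),q.max(0))
m=(Q[...,2]>0)&(Q[...,2]<.022)&(abs(Q[...,1])<.03)&(abs(Q[...,0])<.035)
q=Q[m]
for a,b in [(0,.003),(.003,.008),(.008,.014),(.014,.022)]:
    r=q[(q[:,2]>=a)&(q[:,2]<b)]
    if len(r)>5: print(a,len(r),"xmax",np.percentile(r[:,0],98),"y",np.percentile(r[:,1],[1,99]))
E
```

```text
skirt (array([0.0438, 0.0006, 0.0009]), np.int64(756), 1002)
grip top (array([ 0.0076,  0.0074, -0.0245]), np.int64(1480), 1911)
[-0.01148074 -0.01242258 -0.02988994] [ 0.0122385  0.0124927 -0.0220157]
0 1358 xmax 0.022141262542126894 y [-0.01961521  0.01956222]
0.003 317 xmax 0.023452423552336656 y [-0.02169803  0.02157241]
0.008 198 xmax 0.023471546765026913 y [-0.0204829   0.02093096]
0.014 227 xmax 0.023509282844379382 y [-0.02094081  0.02054366]
```

View pics/s3.png

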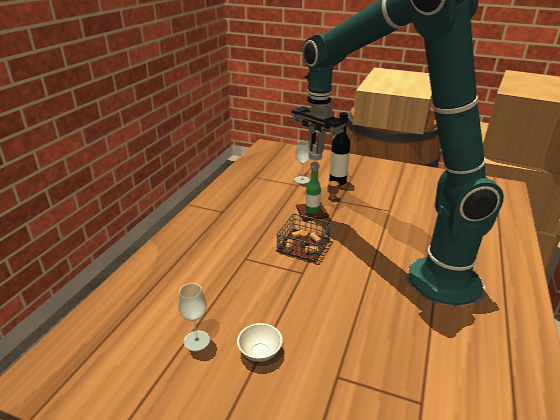

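The side view shows the cap in the gripper right above the bottle at (316,165). The fit gives a straight cap, at most 0.5 mm off centre. I'll press it down in 1 mm steps and watch the force.

```bash
python3 - <<'E'
from h import *
R=down(np.arctan2(-0.219,0.491))
x,y=0.490,-0.2178
env.movel([x,y,0.228],R,rate=0.05)
z=0.228
while z>0.204:
    z-=0.001; env.movel([x,y,z],R,rate=0.02); s=env.sense(); f=s["wrist_force"]
    print(round(s["t"],1),round(z,4),np.round(s["ee_pos"],4),np.round(f,1),round(s["gripper_width"],4))
    if f[2]>22 or np.hypot(f[0],f[1])>15: break
E
```

```text
26.6 0.227 [ 0.4901 -0.2179  0.2271] [-0.4  0.  -0.5] 0.023
26.9 0.226 [ 0.49   -0.2178  0.226 ] [-0.3 -0.2 -1.1] 0.0226
27.1 0.225 [ 0.49   -0.2178  0.2249] [-0.1 -0.8 -0.7] 0.023
27.4 0.224 [ 0.49   -0.2178  0.2239] [ 1.1 -0.2 -0.1] 0.0227
27.6 0.223 [ 0.49   -0.2179  0.223 ] [ 0.  -0.8 -0.1] 0.0229
27.9 0.222 [ 0.4899 -0.218   0.2221] [-0.2 -0.2  2.4] 0.0227
28.1 0.221 [ 0.4901 -0.2181  0.2214] [-0.8  0.   5.2] 0.0228
28.4 0.22 [ 0.4902 -0.2181  0.2206] [-2.5 -0.2  7.4] 0.0228
28.6 0.219 [ 0.4903 -0.2182  0.2197] [-2.6  0.6  7.4] 0.0225
28.9 0.218 [ 0.4903 -0.2182  0.2188] [-2.3  0.2  7.5] 0.0224
29.1 0.217 [ 0.4903 -0.2182  0.2178] [-2.4 -0.2  8.4] 0.023
29.4 0.216 [ 0.4904 -0.2182  0.2168] [-1.8  0.3  8. ] 0.0227
29.6 0.215 [ 0.4904 -0.2182  0.2158] [-2.1  0.7  8. ] 0.0225
29.9 0.214 [ 0.4904 -0.2182  0.2145] [-0.3 -0.8  7. ] 0.0227
30.1 0.213 [ 0.49   -0.2175  0.2127] [-0.6  0.6  0.1] 0.0225
30.4 0.212 [ 0.4899 -0.2175  0.2117] [-0.6  0.3 -0.3] 0.0231
30.6 0.211 [ 0.4899 -0.2178  0.2109] [-0.5  0.4 -0.8] 0.0231
30.9 0.21 [ 0.4902 -0.2179  0.2103] [0.1 1.1 2.6] 0.0231
31.1 0.209 [ 0.4902 -0.2179  0.2102] [-3.1  1.5 11.9] 0.0227
31.4 0.208 [ 0.4902 -0.2179  0.2101] [-6.3  4.7 20.1] 0.0226
31.6 0.207 [ 0.4902 -0.2179  0.21  ] [-8.8  6.1 28.6] 0.0224
```

The force dropped at 0.213 (the click) and the cap hit the hard stop at 0.210, as predicted. I'll check that the push holds and that the scene is undisturbed.

```bash
python3 - <<'E'
from h import *
for _ in range(3):
    env.pause(0.5); s=env.sense(); print(s["t"],s["ee_pos"],s["wrist_force"],s["grasp_force"])
_,P=cloud(save="w4"); cloud("top",save="t4")
a,b=cv2.imread("pics/w4.png"),cv2.imread("pics/t4.png"); cv2.imwrite("pics/m4.png",cv2.resize(np.vstack([a[:230],b[120:300]]),(780,571)))
E
```

```text
32.125 [ 0.49019978 -0.21788695  0.21001394] [-8.67911391  5.65255943 28.959489  ] 60.02087652683258
32.625 [ 0.490208   -0.21792972  0.2100311 ] [-8.79727273  4.87598161 28.23818043] 60.020846128463745
33.125 [ 0.49019624 -0.21790099  0.21002741] [-9.51015953  4.38519826 28.94992135] 60.020862221717834
```

View pics/m4.png

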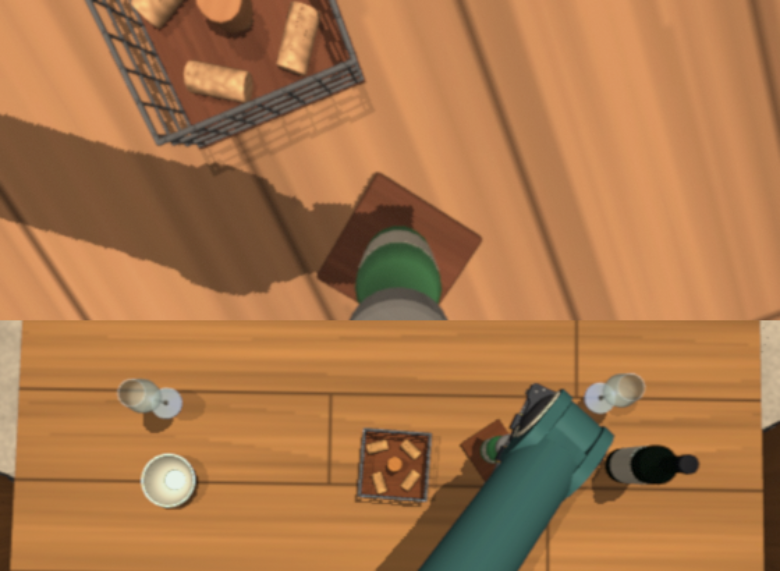

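The stopper rests in the basket at (394,463), the cap is on the bottle neck at (398,305), and the glasses, full bottle and bowl haven't moved. The push is steady at about 29 N.

```bash
python3 -c "
from station import *
print(workorder.finish_job())"
```

```text
the job is handed in; nothing more can be done
None
```

I handed in the job at about 33 s of the 64 s limit: the worn stopper is in the basket, and the snap cap went through the click onto its hard stop, still pressed down with about 29 N; no verdict came back.

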